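Open the ink jar in its desk stand

ROBOT

A 7-joint arm with a two-finger parallel gripper is mounted at the origin on the work surface; the furniture and walls round the work are solid. World frame = base frame: x ahead of the robot, y to its left, z up, the work surface at z = 0. Lengths are in m, angles in rad, forces in N, time in s.
With the tool pointing down it reaches from about 0.425 to 0.95 m from the base axis. Payload 16.7 kg.
Tool frame: the origin (TCP) lies on the centre line of the jaws, within the pads' length; the fingertips stand 14 mm ahead of it and the grasp point (between the pads) lies 5 mm behind it (bot.tip_reach is the z of the fingertips in the tool frame, in m); z points along the fingers, y is the line along which they close (so a half turn about z gives the same grasp; the last joint's range is limited). The gripper opens to 94 mm and grips with 3 to 60 N. Pads are 16 mm wide; open, the fingers measure 119 mm over their backs; the gripper's body (75 mm by 177 mm) begins 78 mm behind the grasp point.
Start: joints at [1.079, 0.426, 0.074, 1.606, -0.034, 1.111, -0.067], TCP at [0.226, -0.636, 0.184] pointing down, gripper open.
Joint ranges: [-2.85, 2.85], [-0.5, 2.14], [-1.23, 1.37], [0.21, 2.46], [-1.02, 4.16], [0.16, 2.05], [-2.73, 2.73]. Speed limits (rad/s): [1.89, 1.89, 2.39, 2.39, 3.01, 3.01, 3.01].

INTERFACE

Orientations are given as a rotation vector (axis times angle).
In Python, from station import bot gives the robot as it stands.
- The arm moves only by the tool send_rows, never from a script. Its argument "moves" is a list of rows, each a list of 7 numbers: the shift along the tool's x, y, z in mm, then the turn, a rotation vector about the tool's x, y, z in degrees, then the opening, from 0 (shut) to 1 (fully open). A call has 1 to 8 rows; each row shifts and turns the commanded pose from where the row before left it, along the tool's axes as they then stand; what a row does not reach is not made up. A row lasts 1/8 s, in which the tool goes at most 62.5 mm and 10.7 degrees, less where a joint would pass 70% of its speed; a pose out of reach is approached as far as the arm can. A call with a gripper value outside its range is refused whole. The fingers move at their own pace and stop on an object; "grip_force" is the grip in N (left out, the last holds). Time passes only in rows, so rows that do not move let the fingers close. It gives the time, the measured TCP pose, the force, the opening and the grip force at its end, in the units of the state.
- bot.state(): the state, without advancing time (a new reading comes with each control period).
- bot.get_image(name): name is "scene" or "side" or "wrist"; returns a dict with "frame" (384x512x3 uint8, blue, green, red), "range_z" (384x512 float32, m along the optical axis (not along the pixel's ray), 0 where there is no reading), "fx", "fy", "cx", "cy" (pixels), "R" (3x3) and "t" (3): a world point X has camera coordinates R X + t. Camera axes: x right, y down, z forward; pixel columns grow to the right and rows downward; lengths in m; the calibration is good to about 2 mm. A picture is of the moment at which its call begins.
- bot.finish_job(): hands the job in; it is judged then, once.
The state is a dict: "time_s": time; "joints": joint angles; "qd": joint speeds; "tau": joint torques, N m; "eef_pos": TCP position; "eef_rot": TCP orientation; "ft_force": force on the tool from outside, world axes, zero at the start; "wrist_torque": the same for the moment, N m; "gripper_width": finger opening in m; "finger_force": force on a finger pad.
Only numpy, scipy, OpenCV 4.12 (cv2) and the standard library are available. Lean on these libraries where they do the work, as an engineer would, in place of code of your own. Each camera call takes 0.05 s, during which the arm holds its last target. There are 200 camera calls.

TASK

Open the ink so that a pen can be filled. Lower the closed square ink jar, upright, all the way down into the square well of the wooden desk stand, which keeps it from turning; only then unscrew its tight black cap anticlockwise until the thread lets go, and lift it straight up, leaving the jar standing in the well. Finish while still holding the cap level and still, about 2 to 3 cm clear above the jar's mouth and centred over it; do not tip the jar, and leave the pen, eraser, stamp and glue stick where they lie.

Things in the scene. Friction and masses are not known exactly. Their poses are not given: they have to be found in the camera images.
- ink_jar: Dark blue square glass ink jar, loose, about 0.26 kg. Body 56 x 56 mm, 46 mm tall, then a round neck; 70 mm tall to the rim of its mouth (75 mm to the top of the closed cap). Origin: centre of the underside; z up along its axis, x and y square to its flat sides (white label on the -x side). It may stand in the well any of the four ways round.
- mouth (a point): Centre of the jar's mouth, on its axis, 70 mm above its underside.
- jar_cap: Round black ribbed screw cap, 47 mm diameter, 24 mm tall, 0.05 kg, white mark on top. Origin: centre of its underside (the skirt's lower edge); z up along its axis, x towards the white mark. Closed, its origin is 51 mm above the jar's underside and 5 mm above the flat shoulder, and its x axis lies within 0.1 rad of the jar's. Closed, it is firm enough to carry the jar by.
- cap_top (a point): Centre of the cap's top. The thread: turned anticlockwise (seen from above) the cap climbs 2 mm a radian and lets go when its x axis is about 0.95 rad ahead of the jar's x axis; from there to about 1.4 rad, where it meets a stop, it lifts straight off: aim for 1.2 rad. Clockwise it tightens.
- cap_seal (a joint): Sprung seal disc inside the cap's top, pressing on the jar's rim with about 12 N: extension in m, near 0 closed, 0.003 when the cap is off. It makes the cap tight (roughly 0.2 to 0.3 N m to turn, so a jar that merely stands on the desk turns along with it) and lifts the cap about 1 mm when the thread lets go.
- desk_stand: Dark wooden desk stand, fixed to the desk, 118 mm (its x) by 200 mm (its y), 26 mm high. Origin: centre of its underside; z up. It has a square well for the jar, a narrow trough along its front (-x) edge with a pen in it and a shallow rectangular tray with an eraser in it.
- well (a point): Centre of the well's floor, 8 mm above the desk, at (0, -55, 8) mm in the stand's frame. The well is 59 mm square (1.5 mm of play on each side of the jar), sides along the stand's x and y, 18 mm deep, its rim chamfered by 3 mm. Seated, the jar's underside lies on this floor.
- wood_pen: Light wooden ballpoint, 138 mm long, 12 mm thick, lying in the stand's trough; leave alone. Origin: centre of its underside.
- eraser: Blue and white eraser, 22 x 44 x 12 mm, lying in the stand's tray; leave alone. Origin: centre of its underside.
- rubber_stamp: Wooden hand stamp, 24 x 44 x 68 mm, standing at the right of the desk; leave alone. Origin: centre of its underside.
- glue_stick: Yellow glue stick, 25 mm thick, 91 mm tall, standing at the right of the desk; leave alone. Origin: centre of its underside.
Things that resemble listed ones, but are neither listed nor needed, are in the scene too. There is more than one size of the jar_cap; the job needs the middle-sized.

How it is judged:
By the outcome, as a careful person would: the job done as asked, in the order asked, and still so for the second after the job is handed in, while the arm keeps its last pose, push and grip.
It also fails if it takes over 48 s, if anything falls off the work surface, if the arm or the gripper's body presses on something with over 40 N, if the wrist force passes 120 N, or if a joint passes its speed limit or range.

## Working session

There is one attempt and no reset: what is moved stays moved. The work goes in short steps, Python scripts to look and compute and a tool call to move; the robot and the scene stay as the last step left them, time stands still between calls to the robot, and variables do not carry over. Pictures are saved under pics/ and viewed, at most 10 in all, crops included, and the job is handed in when it is done.

Besides the shell and the picture viewer there is one more tool, called as name(argument=value, ...), one argument or row to a line, values as JSON. send_rows: Moves the arm, as the interface text tells. Its arguments: {"type":"object","properties":{"moves":{"type":"array"},"grip_force":{"type":"number"}},"required":["moves"]}

```bash
ls; mkdir -p pics
python3 - <<'E'
from station import bot
import cv2,numpy as np
for n in("scene","side","wrist"):
    d=bot.get_image(n);np.savez(f"{n}0.npz",**d)
    cv2.imwrite(f"pics/{n}0.png",d["frame"])
    print(n,d["fx"],d["cx"],d["cy"],(-d["R"].T@d["t"]).round(3),d["R"].round(2).tolist())
a=cv2.imread("pics/scene0.png");b=cv2.imread("pics/side0.png")
cv2.imwrite("pics/both.png",cv2.resize(np.hstack([a,b]),(800,300)))
s=bot.state();print({k:np.round(v,3).tolist() for k,v in s.items()},bot.tip_reach)
E
```

```text
pics
scene 482.5576885856637 257.55868100335795 192.45286336845837 [-0.371 -0.735  0.916] [[0.59, -0.81, -0.01], [-0.51, -0.36, -0.78], [0.63, 0.47, -0.62]]
side 473.62800895868753 258.0229582860747 186.32373505090573 [-0.101  0.761  0.815] [[-0.83, -0.55, 0.01], [-0.33, 0.48, -0.81], [0.44, -0.68, -0.58]]
wrist 333.83656152730646 251.68767535713954 197.08531420366228 [ 0.301 -0.611  0.383] [[0.34, -0.94, -0.0], [-0.91, -0.32, 0.27], [-0.25, -0.09, -0.96]]
{'time_s': 0.15, 'joints': [1.079, 0.427, 0.074, 1.606, -0.034, 1.111, -0.067], 'qd': [0.001, -0.003, 0.001, -0.001, -0.001, -0.0, -0.001], 'tau': [0.005, -93.628, 3.669, -45.442, -0.049, 0.018, -0.0], 'eef_pos': [0.226, -0.636, 0.184], 'eef_rot': [-3.095, -0.534, 0.0], 'ft_force': [0.592, -0.121, 0.325], 'wrist_torque': [-0.017, -0.017, 0.066], 'finger_force': 0.0, 'gripper_width': 0.094} 0.014
```

View pics/scene0.png

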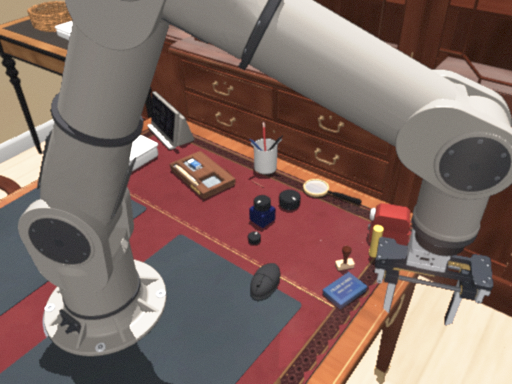

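View pics/side0.png

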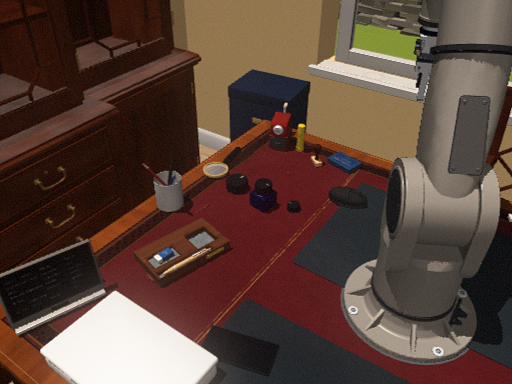

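The jar (dark blue) is at about (262,210) in scene and (263,197) in side, wearing the middle-sized cap. Two loose caps are decoys: a larger one at scene (289,200) / side (237,184), and a smaller one at scene (254,238) / side (293,206). The stand is at scene (202,174) / side (183,250). I'll confirm this with one enlarged crop and measure.

```bash
cat > h.py <<'E'
import numpy as np,cv2
def cam(n):
    return dict(np.load(n+".npz"))
def cloud(d):
    v,u=np.mgrid[:384,:512];z=d["range_z"]
    P=np.stack([(u-d["cx"])/d["fx"]*z,(v-d["cy"])/d["fy"]*z,z],-1)
    W=(P-d["t"])@d["R"]; W[z==0]=np.nan
    return W
def plane(d,uv,h):
    uv=np.atleast_2d(uv).astype(float)
    r=np.c_[(uv[:,0]-d["cx"])/d["fx"],(uv[:,1]-d["cy"])/d["fy"],np.ones(len(uv))]@d["R"]
    c=-d["R"].T@d["t"]
    return c+r*((h-c[2])/r[:,2])[:,None]
E
python3 - <<'E'
from h import *
for n,us in(("scene0",[(262,210),(262,200),(289,200),(289,194),(254,238),(202,174)]),("side0",[(263,197),(263,185),(237,184),(293,206),(183,250)])):
    d=cam(n);W=cloud(d)
    for u,v in us: print(n,u,v,W[v,u].round(3))
# stand-region / jar-region mask by height
for n in("scene0","side0"):
    d=cam(n);W=cloud(d)
    for nm,c,lo,hi in(("cap",W[200,262] if n=="scene0" else W[185,263],.06,.09),):
        m=(np.hypot(W[...,0]-c[0],W[...,1]-c[1])<.06)&(W[...,2]>lo)&(W[...,2]<hi)
        print(n,nm,m.sum(),np.nanmedian(W[m],0).round(4),np.nanmax(W[m],0).round(3),np.nanmin(W[m],0).round(3))
    u,v=(202,174) if n=="scene0" else (183,250)
    c=W[v,u]
    m=(np.hypot(W[...,0]-c[0],W[...,1]-c[1])<.13)&(abs(W[...,2]-.026)<.005)
    m=m.astype(np.uint8)
    k,l,st,ce=cv2.connectedComponentsWithStats(m);i=1+st[1:,4].argmax()
    p=W[l==i][:,:2].astype(np.float32)
    r=cv2.minAreaRect(p*1000);print(n,"stand",len(p),r)
a=cam("scene0")["frame"][140:260,150:320];b=cam("side0")["frame"][150:290,120:320]
cv2.imwrite("pics/c1.png",np.hstack([cv2.resize(a,(400,282),interpolation=3),cv2.resize(b,(400,282),interpolation=3)]))
E
```

```text
scene0 262 210 [ 0.442 -0.137  0.054]
scene0 262 200 [ 0.456 -0.127  0.075]
scene0 289 200 [ 0.547 -0.157  0.028]
scene0 289 194 [ 0.568 -0.143  0.031]
scene0 254 238 [ 0.368 -0.164  0.02 ]
scene0 202 174 [0.503 0.14  0.023]
side0 263 197 [ 0.444 -0.103  0.046]
side0 263 185 [ 0.452 -0.115  0.076]
side0 237 184 [ 0.55  -0.13   0.031]
side0 293 206 [ 0.372 -0.144  0.021]
side0 183 250 [0.502 0.16  0.025]
scene0 cap 203 [ 0.4526 -0.1285  0.0732] [ 0.48  -0.101  0.078] [ 0.433 -0.149  0.06 ]
scene0 stand 1027 ((512.5870971679688, 152.57498168945312), (207.22372436523438, 122.32105255126953), 73.95539093017578)
side0 cap 212 [ 0.4533 -0.118   0.0743] [ 0.48  -0.1    0.079] [ 0.432 -0.15   0.06 ]
side0 stand 2280 ((511.8780517578125, 150.0164337158203), (202.57937622070312, 123.79544067382812), 74.14167785644531)
```

View pics/c1.png

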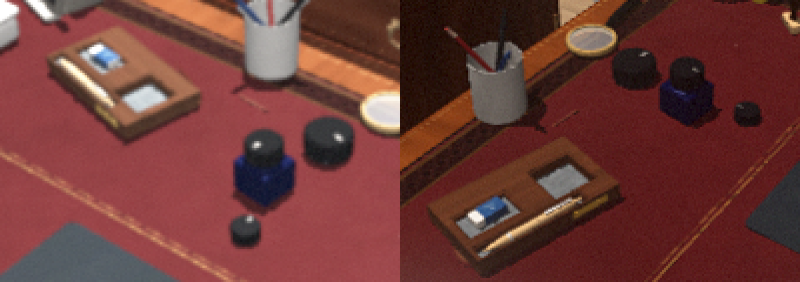

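The crop confirms it: the blue jar wears the middle-sized cap, and the loose ones are larger and smaller. The stand's empty well is at the end nearest the jar. I'm moving above the jar.

send_rows(
  moves=[
    [0,0,-40,0,0,0,1],
    [0,0,-40,0,0,0,1],
    [33,-34,0,0,0,0,1],
    [33,-34,0,0,0,0,1],
    [33,-34,0,0,0,0,1],
    [33,-34,0,0,0,0,1],
    [33,-34,0,0,0,0,1],
    [33,-34,0,0,0,0,1],
  ],
)

```text
time_s: 1.15
eef_pos: [0.3448, -0.3758, 0.2641]
eef_rot: [-3.096, -0.534, 0.0]
ft_force: [0.7, -0.4, -0.5]
gripper_width: 0.0942
finger_force: 0.0
```

send_rows(
  moves=[
    [33,-34,0,0,0,0,1],
    [33,-34,0,0,0,0,1],
    [33,-34,0,0,0,0,1],
    [33,-34,0,0,0,0,1],
    [33,-34,0,0,0,0,1],
    [25,-30,0,0,0,0,1],
    [0,0,0,0,0,0,1],
    [0,0,0,0,0,0,1],
  ],
)

```text
time_s: 2.15
eef_pos: [0.4561, -0.1258, 0.2641]
eef_rot: [3.096, 0.534, -0.001]
ft_force: [0.5, -0.5, 0.6]
gripper_width: 0.0938
finger_force: 0.0
```

Run:
```python
from station import bot
from h import *
d=bot.get_image("wrist");np.savez("wrist1.npz",**d)
cv2.imwrite("pics/w1.png",d["frame"])
s=bot.state();print({k:np.round(s[k],3).tolist() for k in("time_s","joints","eef_pos","eef_rot")})
for n in("scene0","side0"):
    W=cloud(cam(n));m=(np.hypot(W[...,0]-.456,W[...,1]+.125)<.045)&(abs(W[...,2]-.03)<.018)
    print(cv2.minAreaRect((W[m][:,:2]*1000).astype(np.float32)))
```

```text
{'time_s': 2.2, 'joints': [0.468, 0.04, -0.342, 1.921, 0.015, 1.183, -1.109], 'eef_pos': [0.456, -0.126, 0.264], 'eef_rot': [3.096, 0.532, -0.001]}
((457.1343078613281, -125.05917358398438), (57.37550354003906, 60.186222076416016), 81.71995544433594)
((457.6499938964844, -123.2459945678711), (58.089637756347656, 60.064247131347656), 81.94442749023438)
```

View pics/w1.png

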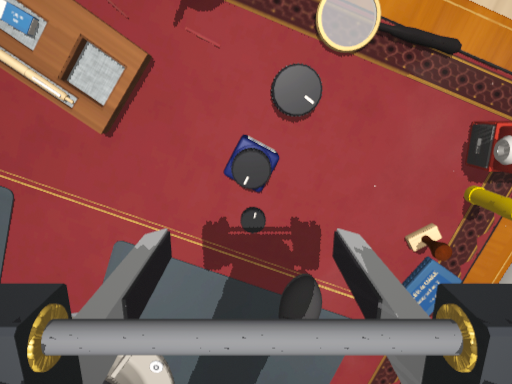

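The wrist view shows the jar at (250,163) with its label on the far side (262,143) and the cap mark at (246,182). The well is at (97,73) in the stand at upper left. Next I measure the yaw and centres.

Run:
```python
from h import *
d=cam("wrist1");f=d["frame"];W=cloud(d)
hsv=cv2.cvtColor(f,cv2.COLOR_BGR2HSV)
big=lambda m:max(cv2.findContours(m.astype(np.uint8),0,2)[0],key=cv2.contourArea)
# jar shoulder: via depth band and blue
near=np.hypot(W[...,0]-.456,W[...,1]+.125)<.055
m=near&(abs(W[...,2]-.046)<.006)
r=cv2.minAreaRect((W[m][:,:2]*1000).astype(np.float32));print("jar shoulder depth",m.sum(),r)
c=near&(abs(W[...,2]-.075)<.005)
k=big(c);print("cap fit",cv2.fitEllipse(k),cv2.minEnclosingCircle((W[c][:,:2]*1000).astype(np.float32)))
e=cv2.fitEllipse(k);print("cap centre",plane(d,e[0],.075))
w=near&(W[...,2]>.065)&(f.min(2)>120);v,u=np.nonzero(w)
mp=plane(d,np.c_[u,v],.075).mean(0);cc=plane(d,e[0],.075)[0];print("mark yaw",len(u),np.degrees(np.arctan2(*(mp-cc)[1::-1])))
w=near&(W[...,2]<.06)&(f.min(2)>110);w[:, :]&=(np.arange(384)<160)[:,None];v,u=np.nonzero(w);print("label",len(u),plane(d,np.c_[u,v],.03).mean(0))
# well: depth below rim, inside the stand; stand top
s=(np.hypot(W[...,0]-.497,W[...,1]-.098)<.06)&(abs(W[...,2]-.008)<.006)&(hsv[...,1]<90)
k=big(s);r=cv2.minAreaRect(plane(d,k[:,0],.008)[:,:2].astype(np.float32)*1000);print("well floor",s.sum(),r, np.nanmedian(W[s],0))
t=(np.hypot(W[...,0]-.51,W[...,1]-.15)<.13)&(abs(W[...,2]-.026)<.004)
r=cv2.minAreaRect((W[t][:,:2]*1000).astype(np.float32));print("stand top",t.sum(),r)
# well hole boundary at top height: holes in top mask
hole=(np.hypot(W[...,0]-.497,W[...,1]-.098)<.06)&(W[...,2]<.020)
n,l,st,ce=cv2.connectedComponentsWithStats(hole.astype(np.uint8));
for i in range(1,n):
    if st[i,4]>300:
        k=big(l==i);print("hole",st[i],cv2.minAreaRect(plane(d,k[:,0],.023)[:,:2].astype(np.float32)*1000))
```

```text
jar shoulder depth 581 ((460.9433898925781, -124.3780517578125), (55.74627685546875, 55.67375564575195), 81.36331176757812)
cap fit ((250.60340881347656, 169.2962646484375), (38.36629867553711, 38.8254508972168), 87.9793701171875) ((460.59027099609375, -124.34921264648438), 24.00098991394043)
cap centre [[ 0.46167459 -0.12398091  0.075     ]]
mark yaw 12717 -163.21633790005467
label 84 [ 0.48961757 -0.12862674  0.03      ]
well floor 2024 ((499.732177734375, 102.0667724609375), (54.39860153198242, 57.62736892700195), 74.18291473388672) [0.50016196 0.10258816 0.00758549]
stand top 8814 ((510.2081604003906, 136.47023010253906), (168.87046813964844, 118.82695770263672), 74.25159454345703)
hole [  62   39   63   69 2322] ((500.08111572265625, 98.48020935058594), (58.39019775390625, 58.68109130859375), 74.27383422851562)
hole [109  69  38  56 910] ((484.2478332519531, 44.50640869140625), (22.774028778076172, 82.6948471069336), 74.84213256835938)
```

Jar centre is about (461,-124) mm with jar x yaw about 171°. The well is at about (500,99) mm with stand yaw about -16°, so the jar needs only about -7° of turn. Descending to the cap and gripping.

send_rows(
  moves=[
    [5.3,0,30,0,0,0,1],
    [0,0,40,0,0,0,1],
    [0,0,40,0,0,0,1],
    [0,0,40,0,0,0,1],
    [0,0,30,0,0,0,1],
    [0,0,20,0,0,0,1],
    [0,0,0,0,0,0,1],
    [0,0,0,0,0,0,0.6],
  ],
)

```text
time_s: 3.2
eef_pos: [0.4617, -0.1241, 0.0649]
eef_rot: [3.096, 0.533, 0.001]
ft_force: [0.5, 0.1, -0.7]
gripper_width: 0.0873
finger_force: 0.0
```

send_rows(
  moves=[
    [0,0,0,0,0,0,0.52],
    [0,0,0,0,0,0,0],
    [0,0,0,0,0,0,0],
    [0,0,0,0,0,0,0],
    [0,0,0,0,0,0,0],
    [0,0,0,0,0,0,0],
  ],
  grip_force=45,
)

```text
time_s: 3.95
eef_pos: [0.4614, -0.1235, 0.0642]
eef_rot: [-3.096, -0.534, 0.0]
ft_force: [-0.3, -0.2, -0.1]
gripper_width: 0.0276
finger_force: 0.0
```

The opening is 27.6 mm with no force, narrower than the cap. I need to look.

Run:
```python
from station import bot
from h import *
o=[]
for n in("scene","side","wrist"):
    d=bot.get_image(n);np.savez(n+"2.npz",**d);o.append(d["frame"])
a=cv2.resize(o[0][130:290,180:350],(400,376),interpolation=3);b=cv2.resize(o[1][120:280,180:350],(400,376),interpolation=3)
cv2.imwrite("pics/c2.png",np.hstack([a,b]))
s=bot.state();print({k:np.round(s[k],4).tolist() for k in("time_s","eef_pos","gripper_width","finger_force","ft_force")})
```

```text
{'time_s': 4.1, 'eef_pos': [0.4614, -0.1235, 0.0642], 'gripper_width': 0.0156, 'finger_force': 0.0, 'ft_force': [0.0172, 0.5998, -0.0314]}
```

View pics/c2.png

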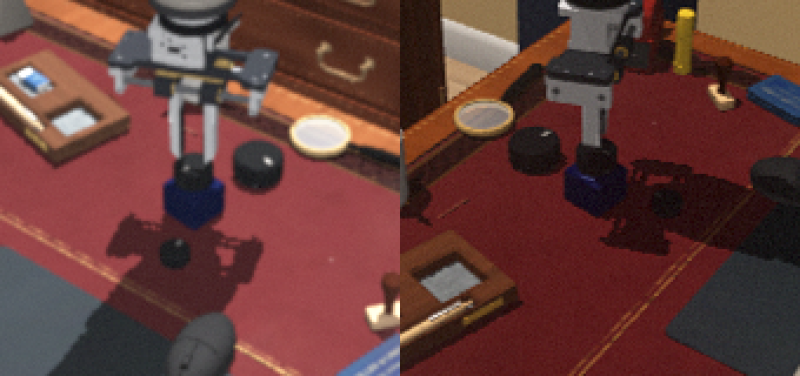

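Run:
```python
from h import *
for n,(x0,x1,y0,y1) in(("scene2",(245,275,160,220)),("side2",(250,280,150,200))):
    d=cam(n);W=cloud(d)
    for v in range(y0,y1,4):
        print(n,v,[ (u,*(W[v,u]*1000).round().astype(int),*d["frame"][v,u]) for u in range(x0,x1,7) if np.isfinite(W[v,u,0])])
```

```text
scene2 160 [(245, np.int64(671), np.int64(100), np.int64(-3), np.uint8(53), np.uint8(60), np.uint8(87)), (252, np.int64(432), np.int64(-114), np.int64(217), np.uint8(62), np.uint8(86), np.uint8(100)), (259, np.int64(439), np.int64(-131), np.int64(219), np.uint8(51), np.uint8(48), np.uint8(48)), (266, np.int64(443), np.int64(-151), np.int64(225), np.uint8(56), np.uint8(51), np.uint8(50)), (273, np.int64(455), np.int64(-163), np.int64(223), np.uint8(49), np.uint8(43), np.uint8(41))]
scene2 164 [(245, np.int64(420), np.int64(-101), np.int64(206), np.uint8(59), np.uint8(55), np.uint8(58)), (252, np.int64(432), np.int64(-114), np.int64(204), np.uint8(47), np.uint8(43), np.uint8(41)), (259, np.int64(637), np.int64(16), np.int64(34), np.uint8(161), np.uint8(165), np.uint8(169)), (266, np.int64(452), np.int64(-144), np.int64(205), np.uint8(86), np.uint8(105), np.uint8(116)), (273, np.int64(454), np.int64(-164), np.int64(212), np.uint8(71), np.uint8(104), np.uint8(121))]
scene2 168 [(245, np.int64(420), np.int64(-100), np.int64(193), np.uint8(60), np.uint8(56), np.uint8(88)), (252, np.int64(4
[... 11719 characters left out ...]
t8(18), np.uint8(17), np.uint8(28)), (271, np.int64(432), np.int64(-124), np.int64(49), np.uint8(19), np.uint8(7), np.uint8(12)), (278, np.int64(449), np.int64(-192), np.int64(0), np.uint8(23), np.uint8(25), np.uint8(75))]
side2 198 [(250, np.int64(485), np.int64(-101), np.int64(27), np.uint8(27), np.uint8(19), np.uint8(24)), (257, np.int64(462), np.int64(-102), np.int64(36), np.uint8(25), np.uint8(4), np.uint8(20)), (264, np.int64(438), np.int64(-98), np.int64(49), np.uint8(44), np.uint8(14), np.uint8(24)), (271, np.int64(430), np.int64(-122), np.int64(37), np.uint8(22), np.uint8(10), np.uint8(20)), (278, np.int64(438), np.int64(-174), np.int64(1), np.uint8(13), np.uint8(11), np.uint8(40))]
```

The fingers stop just above the cap: the lowest finger points are at about z = 90 mm, where 50 mm was expected. I'll check the fingertip height in the start images against the reported TCP.

Run:
```python
from h import *
# gripper point clouds: lowest heights in region around the TCP axis
for n,c,tcp in(("scene0",(.226,-.636),.184),("side0",(.226,-.636),.184),("scene2",(.4614,-.1235),.064),("side2",(.4614,-.1235),.064)):
    W=cloud(cam(n));m=(np.hypot(W[...,0]-c[0],W[...,1]-c[1])<.07)&(W[...,2]>.079)
    z=np.sort(W[m][:,2]);
    print(n,m.sum(),"tip z ",z[:6].round(3),"hist",np.histogram(z-tcp,np.arange(-.03,.2,.02))[0])
```

```text
scene0 15709 tip z  [0.204 0.204 0.204 0.204 0.206 0.206] hist [   0    0   43  140  146  149   72  108  809 1436  291]
side0 1304 tip z  [0.204 0.206 0.206 0.206 0.206 0.207] hist [  0   0  23  69  69  43  53  10  43 107  82]
scene2 4654 tip z  [0.084 0.086 0.086 0.088 0.089 0.089] hist [  0   0  18  70  72  81  55  71 306 506 150]
side2 4948 tip z  [0.084 0.086 0.088 0.09  0.09  0.091] hist [  0   0  14  62  58  29   0  23 109 243 145]
```

The fingertips really sit about 21 mm above the reported TCP height, 35 mm higher than stated, and this holds in both poses and both cameras. Next I check the lateral offset in the tool frame.

Run:
```python
from h import *
x=np.array([.9422,.3351]);y=np.array([.3351,-.9422])
for n,c,zt in(("scene0",(.226,-.636),.184),("side0",(.226,-.636),.184),("scene2",(.4614,-.1235),.064),("side2",(.4614,-.1235),.064)):
    W=cloud(cam(n));m=(np.hypot(W[...,0]-c[0],W[...,1]-c[1])<.07)&(W[...,2]>zt+.025)&(W[...,2]<zt+.07)
    p=(W[m][:,:2]-c)*1000;a=p@x;b=p@y
    for s in(-1,1):
        k=b*s>0
        if k.sum()>5: print(n,s,k.sum(),"x",np.percentile(a[k],[2,25,50,75,98]).round(1),"y",np.percentile(b[k],[2,25,50,75,98]).round(1))
from station import bot
print(bot.state()["gripper_width"])
```

```text
scene0 -1 130 x [-9.9 -8.7 -7.8 -7.   6.1] y [-59.8 -57.6 -54.3 -51.  -47.8]
scene0 1 178 x [-10.1  -8.6  -7.5  -5.2   7.7] y [46.2 46.8 50.1 54.3 57.9]
side0 -1 98 x [-10.6  -6.   -0.9   3.8   8.1] y [-61.9 -58.2 -56.8 -55.  -49.2]
side0 1 52 x [-1.9  0.8  3.1  5.7  8.5] y [40.9 45.4 47.4 51.  55.6]
scene2 -1 79 x [-12.7  -8.9  -7.7  -3.6   6.7] y [-26.4 -21.5 -17.6 -14.8 -13. ]
scene2 1 75 x [-12.1  -9.3  -7.5  -2.8  12.4] y [12.6 18.3 22.1 24.9 26.2]
side2 -1 103 x [-11.5  -9.5  -4.1   1.1   6.5] y [-26.3 -22.9 -21.4 -19.5 -12.5]
side2 1 28 x [-11.8 -10.8  -9.5  -7.8  -6.8] y [ 9.6 13.3 15.6 19.3 23. ]
0.015594996114080334
```

The lateral offset is fine, so only the height is off. I'll open, go 33 mm lower and grip again.

send_rows(
  moves=[
    [0,0,0,0,0,0,1],
    [0,0,0,0,0,0,1],
    [0,0,0,0,0,0,1],
    [0,0,0,0,0,0,1],
    [0,0,0,0,0,0,1],
    [0,0,0,0,0,0,1],
    [0,0,0,0,0,0,1],
  ],
)

```text
time_s: 4.97
eef_pos: [0.4614, -0.1235, 0.0642]
eef_rot: [-3.096, -0.534, -0.0]
ft_force: [0.2, 0.4, 0.5]
gripper_width: 0.0822
finger_force: 0.0
```

send_rows(
  moves=[
    [0,0,15,0,0,0,1],
    [0,0,18,0,0,0,1],
    [0,0,0,0,0,0,0],
    [0,0,0,0,0,0,0],
    [0,0,0,0,0,0,0],
    [0,0,0,0,0,0,0],
    [0,0,0,0,0,0,0],
    [0,0,0,0,0,0,0],
  ],
  grip_force=45,
)

```text
time_s: 5.98
eef_pos: [0.4614, -0.1233, 0.0313]
eef_rot: [-3.096, -0.534, -0.0]
ft_force: [-2.2, 2.8, 3.6]
gripper_width: 0.0466
finger_force: 45.0
```

send_rows(
  moves=[
    [0,0,-10,0,0,0,0],
    [0,0,-25,0,0,0,0],
    [0,0,-25,0,0,0,0],
    [22,-39,0,0,0,0,0],
    [22,-39,0,0,0,0,0],
    [22,-39,0,0,0,0,0],
    [22,-39,0,0,0,0,0],
    [22,-40,0,0,0,0,0],
  ],
)

```text
time_s: 6.98
eef_pos: [0.4994, 0.0992, 0.0918]
eef_rot: [3.096, 0.534, 0.0]
ft_force: [1.2, -0.5, -2.9]
gripper_width: 0.0466
finger_force: 45.0
```

send_rows(
  moves=[
    [0,0,0,0,0,7.2,0],
    [0,0,0,0,0,0,0],
    [0,0,0,0,0,0,0],
    [0,0,0,0,0,0,0],
  ],
)

```text
time_s: 7.48
eef_pos: [0.4994, 0.0974, 0.0913]
eef_rot: [3.123, 0.34, 0.0]
ft_force: [0.1, -0.9, -3.0]
gripper_width: 0.047
finger_force: 45.0
```

Run:
```python
from station import bot
from h import *
D={}
for n in("scene","side","wrist"):
    d=D[n]=bot.get_image(n);np.savez(n+"3.npz",**d)
s=bot.state();print({k:np.round(s[k],4).tolist() for k in("time_s","eef_pos","eef_rot","gripper_width","finger_force","joints")})
c=s["eef_pos"]
for n in D:
    W=cloud(D[n]);m=(np.hypot(W[...,0]-c[0],W[...,1]-c[1])<.05)&(W[...,2]>.057)&(W[...,2]<.112)
    hs=cv2.cvtColor(D[n]["frame"],cv2.COLOR_BGR2HSV);m&=(abs(hs[...,0].astype(int)-120)<15)&(hs[...,1]>90)
    if m.sum()>30: print(n,"jar",m.sum(),cv2.minAreaRect((W[m][:,:2]*1000).astype(np.float32)),"z",np.percentile(W[m][:,2],[1,99]).round(3))
a=cv2.resize(D["scene"]["frame"][120:260,150:300],(400,373),interpolation=3);b=cv2.resize(D["wrist"]["frame"][0:384],(400,300))
b=cv2.copyMakeBorder(b,0,73,0,0,0)
cv2.imwrite("pics/c3.png",np.hstack([a,b]))
```

```text
{'time_s': 7.625, 'eef_pos': [0.4994, 0.0977, 0.0913], 'eef_rot': [-3.1233, -0.3388, -0.0002], 'gripper_width': 0.0464, 'finger_force': 44.9988, 'joints': [0.0525, 0.2991, -0.4331, 2.0413, 0.1678, 0.8343, -1.8316]}
scene jar 302 ((480.1716003417969, 86.86857604980469), (40.65095138549805, 71.64360809326172), 31.391456604003906) z [0.065 0.11 ]
side jar 120 ((495.183349609375, 99.20283508300781), (51.54371643066406, 56.622093200683594), 74.40400695800781) z [0.066 0.108]
wrist jar 2325 ((518.6201782226562, 99.39461517333984), (33.34315490722656, 67.0584945678711), 15.993288040161133) z [0.07  0.107]
```

View pics/c3.png

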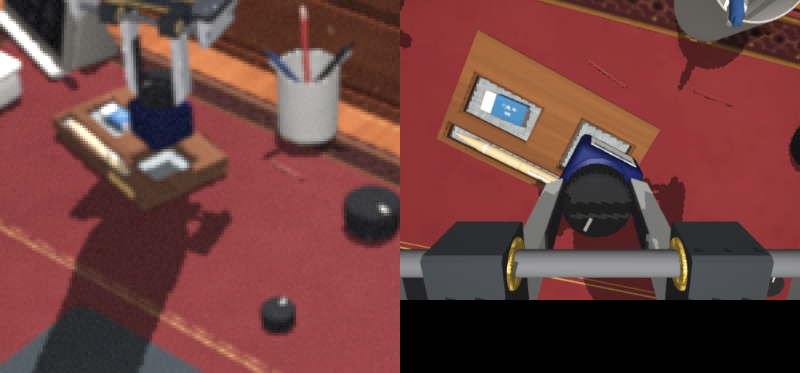

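The jar is held squarely over the well, at about (585,150) in the right-hand picture. I'll compare jar faces and well edges in the stand's frame.

Run:
```python
from h import *
th=np.radians(-15.8);ex=np.array([np.cos(th),np.sin(th)]);ey=np.array([-np.sin(th),np.cos(th)])
O=np.array([.4994,.0977])
for n in("scene3","side3","wrist3"):
    d=cam(n);W=cloud(d);hs=cv2.cvtColor(d["frame"],cv2.COLOR_BGR2HSV)
    P=(W[...,:2]-O)*1000;a=P@ex;b=P@ey;z=W[...,2]
    blue=(abs(hs[...,0].astype(int)-120)<15)&(hs[...,1]>90)&(z>.062)&(z<.1)&(abs(a)<45)&(abs(b)<45)
    # faces: histogram peaks
    for nm,q in(("a",a),("b",b)):
        h,e=np.histogram(q[blue],np.arange(-40,41,1));i=h.argsort()[-3:];print(n,"jar",nm,[(e[j],h[j]) for j in sorted(i)],np.percentile(q[blue],[1,99]).round(1))
for n in("scene0","side0","wrist1","wrist3"):
    d=cam(n)
    u,v=np.meshgrid(np.arange(512),np.arange(384))
    X=plane(d,np.c_[u.ravel(),v.ravel()],.026)[:,:2]
    P=(X-O)*1000
    # rectified top view of plane z=26, 0.5mm/px
    g=np.arange(-60,200,.5);A,B=np.meshgrid(np.arange(-80,120,.5),g)
    wx=O+(A[...,None]*ex+B[...,None]*ey)/1000
    w3=np.concatenate([wx,np.full(A.shape+(1,),.026)],-1)@d["R"].T+d["t"]
    mu=(w3[...,0]/w3[...,2]*d["fx"]+d["cx"]).astype(np.float32);mv=(w3[...,1]/w3[...,2]*d["fy"]+d["cy"]).astype(np.float32)
    im=cv2.remap(d["frame"],mu,mv,1);G=cv2.GaussianBlur(cv2.cvtColor(im,cv2.COLOR_BGR2LAB)[...,1].astype(float)-im[...,0].astype(float)*0,(0,0),2)
    H=im[...,2].astype(float)-im[...,0];cv2.imwrite(f"rect_{n}.png",im)
    # well edge: saturation (R-B) drop between wood and grey felt, profiles through the middle
    H=cv2.GaussianBlur(H,(0,0),1.5)
    pa=np.median(H[(B[:,0]>-15)&(B[:,0]<15)],0);pb=np.median(H[:,(A[0]>-15)&(A[0]<15)],1)
    for nm,p,ax in(("a",pa,A[0]),("b",pb,B[:,0])):
        gr=np.gradient(p);k=np.argsort(-abs(gr));o=[]
        for j in k:
            if all(abs(ax[j]-t)>5 for t,_ in o):o.append((ax[j],round(gr[j],1)))
            if len(o)>6:break
        print(n,nm,sorted(o))
ims=[cv2.imread(f"rect_{n}.png") for n in("scene0","side0","wrist1","wrist3")]
cv2.imwrite("pics/rect.png",cv2.resize(np.hstack(ims),(800,260)))
```

```text
scene3 jar a [(np.int64(-31), np.int64(19)), (np.int64(-30), np.int64(16)), (np.int64(-29), np.int64(14))] [-32.3  20.9]
scene3 jar b [(np.int64(-30), np.int64(26)), (np.int64(-29), np.int64(24)), (np.int64(-28), np.int64(31))] [-33.8  20.8]
side3 jar a [(np.int64(-32), np.int64(8)), (np.int64(-31), np.int64(5)), (np.int64(-30), np.int64(6))] [-32.5  20.1]
side3 jar b [(np.int64(22), np.int64(6)), (np.int64(23), np.int64(23)), (np.int64(24), np.int64(13))] [-22.5  26.1]
wrist3 jar a [(np.int64(26), np.int64(57)), (np.int64(27), np.int64(243)), (np.int64(28), np.int64(29))] [-10.   28.3]
wrist3 jar b [(np.int64(24), np.int64(21)), (np.int64(25), np.int64(27)), (np.int64(26), np.int64(124))] [-26.9  26.6]
scene0 a [(np.float64(-72.5), np.float64(3.4)), (np.float64(-66.0), np.float64(-2.0)), (np.float64(-55.0), np.float64(1.8)), (np.float64(-46.5), np.float64(-1.8)), (np.float64(-34.5), np.float64(-5.9)), (np.float64(17.0), np.float64(2.7)), (np.float64(24.0), np.float64(2.4))]
scene0 b [(np.float64(-34.5), np.float64(-4.8)), (np.float64(-29.0), np.float64(-3.4)), (np.float64(68.0), np.
[... 1140 characters left out ...]
4(29.0), np.float64(7.8)), (np.float64(71.0), np.float64(-17.8)), (np.float64(86.5), np.float64(-20.9)), (np.float64(117.5), np.float64(21.6))]
wrist3 a [(np.float64(-5.0), np.float64(-10.6)), (np.float64(2.0), np.float64(-1.8)), (np.float64(12.5), np.float64(11.4)), (np.float64(20.0), np.float64(-4.2)), (np.float64(31.0), np.float64(16.8)), (np.float64(49.5), np.float64(1.1)), (np.float64(59.5), np.float64(-4.0))]
wrist3 b [(np.float64(-44.0), np.float64(-8.3)), (np.float64(31.0), np.float64(15.7)), (np.float64(73.0), np.float64(-19.5)), (np.float64(85.5), np.float64(-24.4)), (np.float64(104.5), np.float64(-7.1)), (np.float64(117.0), np.float64(23.8)), (np.float64(141.5), np.float64(10.9))]
```

View pics/rect.png

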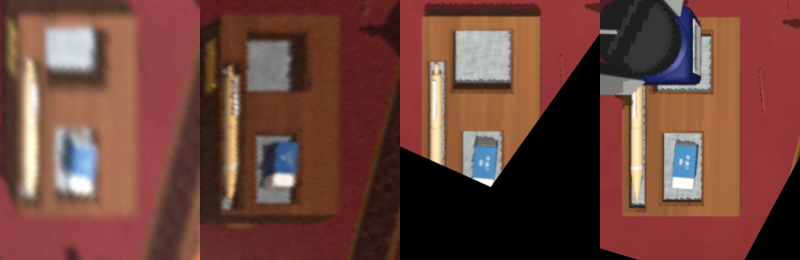

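In the wrist view, the well centre is about +1 mm along the stand's x and +2.4 mm along its y from the jar. Yaw agrees (74.3° against 74.4°). I'll correct and lower.

send_rows(
  moves=[
    [2,-1.7,0,0,0,0,0],
    [0,0,15,0,0,0,0],
    [0,0,13,0,0,0,0],
    [0,0,3,0,0,0,0],
    [0,0,3,0,0,0,0],
    [0,0,3,0,0,0,0],
    [0,0,0,0,0,0,0],
  ],
)

```text
time_s: 8.5
eef_pos: [0.5009, 0.1001, 0.0542]
eef_rot: [-3.123, -0.339, -0.0]
ft_force: [-0.1, 0.1, -3.9]
gripper_width: 0.0466
finger_force: 45.0
```

send_rows(
  moves=[
    [0,0,3,0,0,0,0],
    [0,0,3,0,0,0,0],
    [0,0,3,0,0,0,0],
    [0,0,0,0,0,0,0],
  ],
)

```text
time_s: 9.0
eef_pos: [0.5007, 0.1001, 0.0449]
eef_rot: [-3.123, -0.339, 0.001]
ft_force: [-0.5, -0.2, -3.0]
gripper_width: 0.0468
finger_force: 45.0
```

send_rows(
  moves=[
    [0,0,2,0,0,0,0],
    [0,0,2,0,0,0,0],
    [0,0,1,0,0,0,0],
    [0,0,0.5,0,0,0,0],
    [0,0,0,0,0,0,0],
  ],
)

```text
time_s: 9.62
eef_pos: [0.5009, 0.1002, 0.0397]
eef_rot: [-3.123, -0.339, -0.0]
ft_force: [0.3, -1.1, -3.9]
gripper_width: 0.0472
finger_force: 45.0
```

send_rows(
  moves=[
    [0,0,0.5,0,0,0,0],
    [0,0,0.5,0,0,0,0],
    [0,0,0.5,0,0,0,0],
    [0,0,0,0,0,0,0],
  ],
)

```text
time_s: 10.12
eef_pos: [0.5012, 0.1002, 0.0389]
eef_rot: [3.123, 0.339, 0.001]
ft_force: [-5.0, -1.7, 12.7]
gripper_width: 0.047
finger_force: 45.0
```

The floor contacts at the expected height, so the jar is seated. I'll work out the cap's starting angle from the saved close view.

Run:
```python
from h import *
d=cam("wrist1");f=d["frame"];W=cloud(d)
w=(np.hypot(W[...,0]-.461,W[...,1]+.124)<.022)&(W[...,2]>.068)&(W[...,2]<.082)&(f.min(2)>130);v,u=np.nonzero(w)
mp=plane(d,np.c_[u,v],.075)[:,:2];cc=plane(d,(250.6,169.3),.075)[0,:2];q=mp.mean(0)-cc
print("mark yaw",len(u),u.mean(),v.mean(),np.degrees(np.arctan2(q[1],q[0])),cv2.fitLine(mp.astype(np.float32)*1000,2,0,.01,.01).ravel())
```

```text
mark yaw 23 245.7826086956522 180.04347826086956 175.71138306660097 [ 9.9771124e-01 -6.7618310e-02  4.4752255e+02 -1.2291776e+02]
```

The cap starts about 4.5° ahead of the jar, so about 64° more reaches 1.2 rad, plus about 2° for play. I'll relieve the press, then unscrew anticlockwise while rising with the thread.

send_rows(
  moves=[
    [0,0,-0.8,0,0,0,0],
    [0,0,0,0,0,0,0],
    [0,0,-0.2,0,0,-5.5,0],
    [0,0,-0.2,0,0,-5.5,0],
    [0,0,-0.2,0,0,-5.5,0],
    [0,0,-0.2,0,0,-5.5,0],
    [0,0,0,0,0,0,0],
  ],
  grip_force=50,
)

```text
time_s: 11.0
eef_pos: [0.5014, 0.1004, 0.04]
eef_rot: [-3.001, -0.928, -0.001]
ft_force: [0.0, 2.7, 3.8]
gripper_width: 0.0466
finger_force: 50.0
```

Run:
```python
from station import bot
import numpy as np
s=bot.state();print({k:np.round(s[k],3).tolist() for k in("eef_pos","eef_rot","ft_force","wrist_torque","joints","finger_force")})
```

```text
{'eef_pos': [0.501, 0.1, 0.04], 'eef_rot': [-3.001, -0.928, -0.001], 'ft_force': [0.011, 2.66, 3.756], 'wrist_torque': [0.372, -0.085, 0.026], 'joints': [0.094, 0.391, -0.496, 2.07, 0.271, 0.742, -1.544], 'finger_force': 50.001}
```

send_rows(
  moves=[
    [0,0,-0.2,0,0,-5.5,0],
    [0,0,-0.2,0,0,-5.5,0],
    [0,0,-0.2,0,0,-5.5,0],
    [0,0,-0.2,0,0,-5.5,0],
    [0,0,-0.2,0,0,-5.5,0],
    [0,0,-0.2,0,0,-5.5,0],
    [0,0,-0.2,0,0,-5.5,0],
    [0,0,0,0,0,-5.5,0],
  ],
)

```text
time_s: 12.0
eef_pos: [0.5005, 0.1015, 0.0414]
eef_rot: [-2.433, -1.986, -0.001]
ft_force: [-6.4, 7.1, 8.7]
gripper_width: 0.0468
finger_force: 50.0
```

send_rows(
  moves=[
    [0,0,0,0,0,0,0],
  ],
)

```text
time_s: 12.12
eef_pos: [0.5005, 0.1014, 0.0414]
eef_rot: [-2.434, -1.984, -0.001]
ft_force: [-5.4, 5.9, 10.2]
gripper_width: 0.0466
finger_force: 50.0
```

Run:
```python
from station import bot
from h import *
s=bot.state();print({k:np.round(s[k],3).tolist() for k in("eef_pos","eef_rot","ft_force","wrist_torque","joints","finger_force")})
d=bot.get_image("wrist");np.savez("wrist4.npz",**d)
cv2.imwrite("pics/w4.png",d["frame"])
```

```text
{'eef_pos': [0.501, 0.101, 0.041], 'eef_rot': [-2.434, -1.984, -0.001], 'ft_force': [-5.428, 5.889, 10.225], 'wrist_torque': [1.468, 1.39, -0.093], 'joints': [0.233, 0.423, -0.67, 2.062, 0.371, 0.775, -0.867], 'finger_force': 50.003}
```

View pics/w4.png

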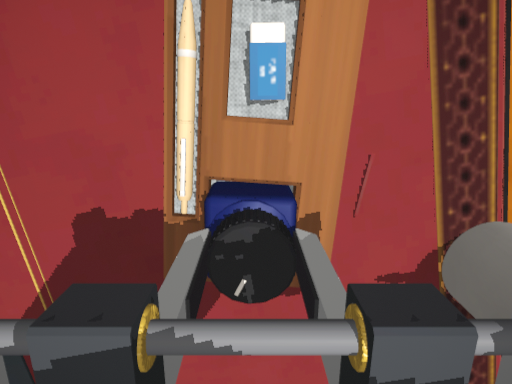

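The jar sits in the well unturned. The cap is at about (250,255) and has turned with the gripper, about 66°. Lifting gently.

send_rows(
  moves=[
    [0,0,-1,0,0,0,0],
    [0,0,-1,0,0,0,0],
    [0,0,-1,0,0,0,0],
    [0,0,-1,0,0,0,0],
    [0,0,0,0,0,0,0],
  ],
)

```text
time_s: 12.8
eef_pos: [0.501, 0.1001, 0.0452]
eef_rot: [2.435, 1.985, 0.0]
ft_force: [-0.7, 2.0, -1.0]
gripper_width: 0.0463
finger_force: 50.0
```

Run:
```python
from station import bot
from h import *
s=bot.state();print({k:np.round(s[k],3).tolist() for k in("eef_pos","eef_rot","ft_force","wrist_torque")})
d=bot.get_image("wrist");W=cloud(d)
hs=cv2.cvtColor(d["frame"],cv2.COLOR_BGR2HSV);
for D in(cam("wrist4"),d):
    W=cloud(D);hs=cv2.cvtColor(D["frame"],cv2.COLOR_BGR2HSV)
    m=(abs(hs[...,0].astype(int)-120)<15)&(hs[...,1]>90)&(np.hypot(W[...,0]-.5,W[...,1]-.1)<.05)&(W[...,2]>.03)&(W[...,2]<.075)
    c=(np.hypot(W[...,0]-.5,W[...,1]-.1)<.02)&(W[...,2]>.06)&(W[...,2]<.11)
    print(m.sum(),np.percentile(W[m][:,2],[50,90,97]).round(4),"cap",np.percentile(W[c][:,2],[50,90]).round(4))
```

```text
{'eef_pos': [0.501, 0.1, 0.045], 'eef_rot': [2.435, 1.985, 0.0], 'ft_force': [-0.651, 1.98, -0.96], 'wrist_torque': [0.395, 0.188, -0.048]}
2704 [0.0521 0.0547 0.0555] cap [0.0841 0.0849]
2925 [0.0536 0.0564 0.0572] cap [0.0879 0.0886]
```

send_rows(
  moves=[
    [0,0,-1.5,0,0,0,0],
    [0,0,-1.5,0,0,0,0],
    [0,0,0,0,0,0,0],
    [0,0,0,0,0,0,0],
  ],
)

```text
time_s: 13.35
eef_pos: [0.501, 0.1002, 0.0483]
eef_rot: [2.435, 1.985, 0.0]
ft_force: [-0.7, 2.5, -0.2]
gripper_width: 0.047
finger_force: 50.0
```

Run:
```python
from station import bot
from h import *
s=bot.state();print({k:np.round(s[k],3).tolist() for k in("eef_pos","ft_force","wrist_torque")})
d=bot.get_image("wrist");np.savez("wrist5.npz",**d)
for D in(cam("wrist4"),d):
    W=cloud(D);hs=cv2.cvtColor(D["frame"],cv2.COLOR_BGR2HSV)
    m=(abs(hs[...,0].astype(int)-120)<15)&(hs[...,1]>90)&(np.hypot(W[...,0]-.5,W[...,1]-.1)<.05)&(W[...,2]>.03)&(W[...,2]<.075)
    c=(np.hypot(W[...,0]-.5,W[...,1]-.1)<.02)&(W[...,2]>.06)&(W[...,2]<.11)
    h,e=np.histogram(W[m][:,2]*1000,np.arange(46,66));print(m.sum(),dict(zip(e[:-1].tolist(),h.tolist())),"cap",np.percentile(W[c][:,2],[50,90]).round(4))
    f=(abs(W[...,2]-.026)<.004)&(np.hypot(W[...,0]-.51,W[...,1]-.15)<.06);print(np.median(W[f][:,2]))
```

```text
{'eef_pos': [0.501, 0.1, 0.048], 'ft_force': [-0.734, 2.452, -0.189], 'wrist_torque': [0.415, 0.142, 0.002]}
2704 {46: 33, 47: 63, 48: 108, 49: 112, 50: 141, 51: 322, 52: 470, 53: 401, 54: 361, 55: 144, 56: 13, 57: 0, 58: 0, 59: 0, 60: 1, 61: 2, 62: 5, 63: 7, 64: 3} cap [0.0841 0.0849]
0.024873334687599464
2961 {46: 33, 47: 37, 48: 52, 49: 86, 50: 123, 51: 147, 52: 260, 53: 444, 54: 445, 55: 382, 56: 310, 57: 88, 58: 11, 59: 0, 60: 0, 61: 0, 62: 0, 63: 0, 64: 0} cap [0.0909 0.0917]
0.024876839724405436
```

Run:
```python
from h import *
for n in("wrist4","wrist5"):
    D=cam(n);W=cloud(D);hs=cv2.cvtColor(D["frame"],cv2.COLOR_BGR2HSV)
    m=(abs(hs[...,0].astype(int)-120)<15)&(hs[...,1]>90)&(np.hypot(W[...,0]-.5,W[...,1]-.1)<.05)&(W[...,2]>.049)&(W[...,2]<.06)
    P=W[m]-[.5,.1,0]
    for _ in range(4):
        A=np.c_[P[:,:2],np.ones(len(P))];k=np.linalg.lstsq(A,P[:,2],rcond=None)[0];r=P[:,2]-A@k;P=P[abs(r)<2*r.std()]
    v,u=np.nonzero(m)
    print(n,k.round(4),r.std(),len(P),"px",u.min(),u.max(),v.min(),v.max(),P[:,:2].min(0).round(3),P[:,:2].max(0).round(3))
    f=(abs(W[...,2]-.026)<.004)&(np.hypot(W[...,0]-.51,W[...,1]-.15)<.06);Q=W[f]-[.5,.1,0];print(" stand",np.linalg.lstsq(np.c_[Q[:,:2],np.ones(len(Q))],Q[:,2],rcond=None)[0].round(4))
```

```text
wrist4 [-0.0337 -0.1123  0.0552] 0.0012041925075635495 1737 px 204 296 195 276 [-0.023 -0.003] [0.032 0.03 ]
 stand [0.0086 0.0174 0.0239]
wrist5 [-0.0373 -0.1143  0.0565] 0.0014532044446307363 2017 px 206 295 190 236 [-0.023 -0.004] [0.033 0.031]
 stand [0.0084 0.0177 0.0239]
```

send_rows(
  moves=[
    [0.7,0,-2,0,0,0,0],
    [0,0,-3,0,0,0,0],
    [0,0,-3,0,0,0,0],
    [0,0,-4,0,0,0,0],
    [0,0,-5,0,0,0,0],
    [0,0,-8,0,0,0,0],
    [0,0,-10,0,0,0,0],
    [0,0,0,0,0,0,0],
  ],
)

```text
time_s: 14.4
eef_pos: [0.5016, 0.1009, 0.0842]
eef_rot: [2.434, 1.984, 0.002]
ft_force: [0.6, 1.1, -0.1]
gripper_width: 0.0464
finger_force: 50.0
```

Run:
```python
from station import bot
from h import *
D={n:bot.get_image(n) for n in("scene","side","wrist")}
for n in D: np.savez(n+"6.npz",**D[n])
s=bot.state();print({k:np.round(s[k],4).tolist() for k in("time_s","eef_pos","eef_rot","ft_force","wrist_torque")})
a=cv2.resize(D["scene"]["frame"][110:220,150:260],(260,260),interpolation=3);b=cv2.resize(D["side"]["frame"][180:280,150:250],(260,260),interpolation=3);c=cv2.resize(D["wrist"]["frame"],(280,260))
cv2.imwrite("pics/c6.png",np.hstack([a,b,c]))
for n in D:
    d=D[n];W=cloud(d);hs=cv2.cvtColor(d["frame"],cv2.COLOR_BGR2HSV)
    near=np.hypot(W[...,0]-.5,W[...,1]-.1)<.05
    m=(abs(hs[...,0].astype(int)-120)<15)&(hs[...,1]>90)&near&(W[...,2]>.03)&(W[...,2]<.09)
    h,e=np.histogram(W[m][:,2]*1000,np.arange(46,86,2));print(n,m.sum(),h.tolist())
    for lo,hi in((.049,.058),(.070,.085)):
        q=m&(W[...,2]>lo)&(W[...,2]<hi)
        if q.sum()>20:print(lo,q.sum(),cv2.minAreaRect((W[q][:,:2]*1000).astype(np.float32)))
```

```text
{'time_s': 14.55, 'eef_pos': [0.501, 0.1007, 0.0831], 'eef_rot': [-2.435, -1.985, 0.0001], 'ft_force': [-0.237, -0.3625, -0.3404], 'wrist_torque': [-0.0395, -0.0388, -0.0175]}
scene 313 [13, 23, 24, 38, 15, 21, 5, 8, 6, 9, 5, 5, 5, 7, 10, 19, 11, 2, 0]
0.049 112 ((494.0561218261719, 94.22904968261719), (53.00026321411133, 52.51911163330078), 74.80333709716797)
0.07 54 ((498.2381286621094, 101.62907409667969), (37.37086486816406, 23.41968536376953), 55.00172805786133)
side 177 [4, 9, 23, 31, 33, 31, 7, 0, 3, 4, 6, 3, 2, 1, 2, 5, 4, 0, 0]
0.049 122 ((497.0474853515625, 100.61052703857422), (51.5969123840332, 53.943546295166016), 76.9294204711914)
wrist 3121 [59, 186, 420, 687, 663, 221, 16, 14, 52, 193, 58, 36, 34, 40, 44, 99, 1, 0, 0]
0.049 2114 ((502.7332458496094, 105.56430053710938), (43.58864212036133, 54.87212371826172), 76.60112762451172)
0.07 218 ((502.2312927246094, 112.17427825927734), (7.219949722290039, 26.585905075073242), 83.70365905761719)
```

View pics/c6.png

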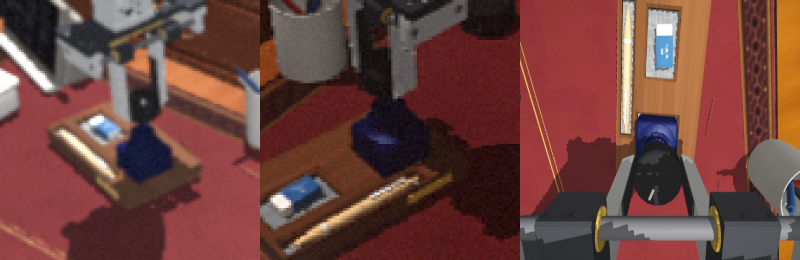

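The cap is off, and the jar stands in the well. In the scene view the cap at (145,102) looks odd, so I'll check its tilt and how it's centred over the mouth.

Run:
```python
from h import *
d=cam("wrist6");W=cloud(d);f=d["frame"];hs=cv2.cvtColor(f,cv2.COLOR_BGR2HSV)
c=(np.hypot(W[...,0]-.501,W[...,1]-.1007)<.021)&(W[...,2]>.105)&(W[...,2]<.14)
P=W[c]-[.501,.1007,0]
for _ in range(4):
    A=np.c_[P[:,:2],np.ones(len(P))];k=np.linalg.lstsq(A,P[:,2],rcond=None)[0];r=P[:,2]-A@k;P=P[abs(r)<2.5*r.std()]
print("cap plane",k.round(4),r.std(),len(P))
c=(np.hypot(W[...,0]-.501,W[...,1]-.1007)<.035)&(abs(W[...,2]-.119)<.006)&(f.max(2)<110)
print("cap top circle",cv2.minEnclosingCircle((W[c][:,:2]*1000).astype(np.float32)),c.sum())
for n in("wrist4","wrist6"):
    d=cam(n);W=cloud(d);u=np.isfinite(W[...,0])&(np.hypot(W[...,0]-.5,W[...,1]-.1)<.05)
    hs=cv2.cvtColor(d["frame"],cv2.COLOR_BGR2HSV)
    m=u&(abs(hs[...,0].astype(int)-120)<15)&(hs[...,1]>90)&(W[...,2]<.065)
    k=max(cv2.findContours(m.astype(np.uint8),0,2)[0],key=cv2.contourArea);print(n,cv2.boundingRect(k))
a=cam("scene6")["frame"][130:190,180:240];b=cam("side6")["frame"][180:250,170:240]
a,b=[cv2.convertScaleAbs(cv2.resize(q,(400,400),interpolation=2),alpha=1.8,beta=15) for q in(a,b)]
cv2.imwrite("pics/c7.png",np.hstack([a,b]))
```

```text
cap plane [ 0.0026 -0.0096  0.126 ] 0.0006294232466200506 4667
cap top circle ((503.3265380859375, 100.67767333984375), 26.137981414794922) 1257
wrist4 (204, 182, 93, 55)
wrist6 (212, 169, 77, 67)
```

View pics/c7.png

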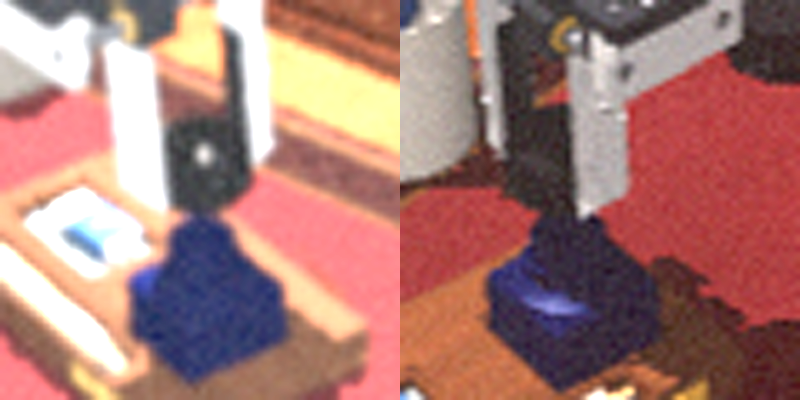

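The cap is level (slope under 0.01) and about 25 mm clear. One last check that the jar sits fully down, comparing its height now with its height on the desk in each fixed camera.

Run:
```python
from h import *
for n,c,z0 in(("scene0",(.461,-.124),0),("scene6",(.5,.1),.008),("side0",(.461,-.124),0),("side6",(.5,.1),.008),("wrist1",(.461,-.124),0),("wrist6",(.5,.1),.008)):
    d=cam(n);W=cloud(d);hs=cv2.cvtColor(d["frame"],cv2.COLOR_BGR2HSV);z=W[...,2]-z0
    m=(abs(hs[...,0].astype(int)-120)<15)&(hs[...,1]>90)&(np.hypot(W[...,0]-c[0],W[...,1]-c[1])<.045)&(z>.02)
    s=m&(z<.056);print(n,s.sum(),"shoulder p80,90,95",np.percentile(z[s],[80,90,95]).round(4),"rim",np.percentile(z[m&(z>.056)&(z<.09)],[80,95]).round(4) if (m&(z>.056)).sum()>20 else "")
# rim in wrist6: ellipse centre of mouth edge seen, in plane z=78
d=cam("wrist6");W=cloud(d);hs=cv2.cvtColor(d["frame"],cv2.COLOR_BGR2HSV)
m=(abs(hs[...,0].astype(int)-120)<15)&(hs[...,1]>90)&(W[...,2]>.073)&(W[...,2]<.081)&(np.hypot(W[...,0]-.5,W[...,1]-.1)<.03)
p=W[m][:,:2]*1000;v,u=np.nonzero(m);print(m.sum(),p.min(0),p.max(0),u.min(),u.max(),v.min(),v.max())
```

```text
scene0 263 shoulder p80,90,95 [0.0454 0.0472 0.0478] rim 
scene6 254 shoulder p80,90,95 [0.0465 0.0491 0.0525] rim [0.0696 0.0713]
side0 69 shoulder p80,90,95 [0.0473 0.0484 0.049 ] rim 
side6 151 shoulder p80,90,95 [0.0487 0.0493 0.0504] rim [0.0687 0.0708]
wrist1 558 shoulder p80,90,95 [0.0457 0.0462 0.0468] rim [0.0711 0.0737]
wrist6 2649 shoulder p80,90,95 [0.0472 0.0482 0.0489] rim [0.068  0.0691]
164 [488.6547353  107.13697242] [514.96889704 115.87696224] 227 267 204 216
```

Run:
```python
from h import *
def loc(n,c,th):
    d=cam(n);W=cloud(d);hs=cv2.cvtColor(d["frame"],cv2.COLOR_BGR2HSV)
    blue=(abs(hs[...,0].astype(int)-120)<15)&(hs[...,1]>90)
    t=np.radians(th);P=(W[...,:2]-c)*1000;a=P@[np.cos(t),np.sin(t)];b=P@[-np.sin(t),np.cos(t)]
    return W,blue,a,b
for n,c,th in(("wrist1",(.461,-.1242),-8.6),("wrist4",(.5005,.1015),-13.4),("wrist5",(.5005,.1015),-13.4),("wrist6",(.5005,.1015),-13.4)):
    W,blue,a,b=loc(n,np.array(c),th)
    q=blue&(abs(a)<23)&(abs(b)<23)&(np.hypot(a,b)>24)&(W[...,2]>.03)&(W[...,2]<.07)
    z=W[...,2]
    g=(abs(a)<60)&(abs(b)<60)&(abs(z-(0 if n=="wrist1" else .026))<.005)&~blue
    Q=W[g]-[*c,0];k=np.linalg.lstsq(np.c_[Q[:,:2],np.ones(len(Q))],Q[:,2],rcond=None)[0]
    x=W[q]-[*c,0];rel=x[:,2]-np.c_[x[:,:2],np.ones(len(x))]@k
    print(n,q.sum(),"shoulder above ref plane",np.percentile(rel*1000,[10,50,90]).round(1),"(expect 46 desk / 28 stand)",k.round(4), "a",np.percentile(a[q],[5,95]).round(),"b",np.percentile(b[q],[5,95]).round())
```

```text
wrist1 136 shoulder above ref plane [45.3 46.6 47.9] (expect 46 desk / 28 stand) [ 0.0002 -0.     -0.0013] a [-21.  23.] b [-23.  23.]
wrist4 509 shoulder above ref plane [27.1 28.1 29.1] (expect 46 desk / 28 stand) [0.0041 0.0023 0.0246] a [-22.  22.] b [12. 23.]
wrist5 474 shoulder above ref plane [28.1 29.2 30.3] (expect 46 desk / 28 stand) [0.0038 0.002  0.0246] a [-22.  22.] b [12. 23.]
wrist6 350 shoulder above ref plane [27.  28.1 29.1] (expect 46 desk / 28 stand) [0.0038 0.0014 0.0246] a [-23.  22.] b [11. 23.]
```

The shoulder is 28.1 mm above the stand top (28 mm expected), so the jar is fully seated. The cap is level, still and about 25 mm clear. Handing in.

```bash
python3 -c "
from station import bot
print(bot.finish_job())"
```

```text
the job is handed in; nothing more can be done
None
```

The job is handed in: the jar stands fully down in the well, and its cap is off, held level about 25 mm above the mouth and centred to within about 1 mm by estimate.

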